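Sweep wax chips off the slab and hold the scraper over the warmer

TASK

Pick up the scraper block by its blue grip and, with the block alone (no fingers on the wax), sweep all four amber wax chips along the slab and off its end into the steel catch tray. Then carry the scraper over the jar and bottle to the wax warmer, so that the wax on its edge can soften, and stop with its underside hovering about a centimetre above the steel bar across the warmer's mouth: upright, centred on the bar and lengthwise along it, never touching the warmer. Finish while still holding it there, without putting it down, and leave the cream jar and the amber bottle on the way standing where they are.

Things in the scene. Friction and masses are not known exactly. Their poses are not given: they have to be found in the camera images.
- scraper: scraper block standing upright on the counter: white block with a black rubber band near its foot, 26 (x) x 84 (y) x 30 high (z 0 to 30), and on it, centred, a blue grip 18 thick (x) x 60 wide (y) from z 30 to z 77; 100 to 200 g. Origin: centre of the underside; z up. Looks the same turned by half a turn. Hold it by the blue grip, fingers closing along its x
- slab: fixed grey wiping slab, steel catch tray at its -x end (nearer the robot). Origin: on its centre line, counter level. Slab top z 30, from x -80 (open edge over tray) to x +110 (open end); steel rails along both sides, y -52 to +52 between them, 8 wide, tops at z 40. Tray inside: x -154 to -80, y -52 to +52, floor z 6, walls to z 30. Stands left or right, the warmer on the other side
- warmer: fixed white round wax warmer, 160 dia at the foot, 140 at the shoulder (z 125), grey rim 128 dia up to z 150; orange switch and dial on its -x side. Origin: centre of its foot at counter level. A straight steel scrape bar, 8 thick and 140 long, lies across the mouth through the centre, along the warmer's y, its top at z 158
- bar_mid (a point): middle of the scrape bar, on the bar's top (158 above the counter, on the warmer's axis); y along the bar, z up
- chip1: amber round wax chip, 28 dia x 9 thick, about 11 g, lying flat and loose on the slab (its centre at slab x -45 to +40). Origin: centre of its underside
- chip2: amber square-cut wax chip, 26 x 21 x 9 thick, about 11 g, lying flat and loose on the slab (its centre at slab x -45 to +40). Origin: centre of its underside
- chip3: amber round wax chip, 24 dia x 10 thick, about 11 g, lying flat and loose on the slab (its centre at slab x -45 to +40). Origin: centre of its underside
- chip4: amber square-cut wax chip, 22 x 25 x 10 thick, about 11 g, lying flat and loose on the slab (its centre at slab x -45 to +40). Origin: centre of its underside
- cream_jar: low cream-coloured jar, pink label, white lid, 60 dia x 75 high, standing between slab and warmer; loose, upright. Origin: centre of its underside
- amber_bottle: amber glass bottle with black cap, 50 dia x 115 high, standing between slab and warmer; loose, upright. Origin: centre of its underside
Mind the look-alikes: they are no part of the job. Of the things that look like the scraper, take the one that is nearest to the robot's base at the start.

How it is judged:
On the way:
1. all four chips lie in the catch tray while the scraper is held (x of chip1 in the frame of slab between -0.16 and -0.08 m and y of chip1 in the frame of slab between -0.056 and 0.056 m and z of chip1 in the frame of slab between 0 and 0.029 m and x of chip2 in the frame of slab between -0.16 and -0.08 m and y of chip2 in the frame of slab between -0.056 and 0.056 m and z of chip2 in the frame of slab between 0 and 0.029 m and x of chip3 in the frame of slab between -0.16 and -0.08 m and y of chip3 in the frame of slab between -0.056 and 0.056 m and z of chip3 in the frame of slab between 0 and 0.029 m and x of chip4 in the frame of slab between -0.16 and -0.08 m and y of chip4 in the frame of slab between -0.056 and 0.056 m and z of chip4 in the frame of slab between 0 and 0.029 m and contact force between the fingers and scraper above 1 N), for 0.2 s.
At the end, for the whole second after the job is handed in: Scraper still gripped and at rest, underside 3 to 25 mm above the bar top, within 15 mm of the bar's middle sideways, 0.17 rad along the bar and upright, touching nothing of the warmer; all chips in the tray below the slab top; cream jar and amber bottle upright, within 30 mm of their places (all of step 1 and z of scraper in the frame of bar_mid between 0.003 and 0.025 m and horizontal distance between scraper and bar_mid below 0.015 m and angle between the y axis of scraper and the y axis of warmer, either way round below 0.17 rad and angle between scraper's own z axis and vertical below 0.17 rad and linear speed of scraper below 0.02 m/s and angular speed of scraper below 0.2 rad/s and contact force between each of scraper, the arm, the fingers and warmer below 0.05 N and distance of each of cream_jar, amber_bottle from where it was at the start of the episode below 0.03 m and angle between each of cream_jar, amber_bottle's own z axis and vertical below 0.3 rad); the arm keeps its last pose, push and grip.
It fails at once if the fingers or the arm touch a wax chip (contact force between any of the fingers, the arm and chip1 above 0.3 N or contact force between any of the fingers, the arm and chip2 above 0.3 N or contact force between any of the fingers, the arm and chip3 above 0.3 N or contact force between any of the fingers, the arm and chip4 above 0.3 N).
It fails at once if the scraper or the robot touches the warmer (contact force between any of scraper, the fingers, the arm and warmer above 0.3 N).
It fails at once if the cream jar or amber bottle is knocked over or shifted by more than 30 mm (not (distance of each of cream_jar, amber_bottle from where it was at the start of the episode below 0.03 m and angle between each of cream_jar, amber_bottle's own z axis and vertical below 0.3 rad)).
It also fails if it takes over 56 s, if anything falls off the work surface, if the arm or the gripper's body presses on something with over 40 N, if the wrist force passes 120 N, or if a joint passes its speed limit or range.

ROBOT

A 6-joint arm with a two-finger parallel gripper is mounted at the origin on the work surface. World frame = base frame: x ahead of the robot, y to its left, z up, the work surface at z = 0. Lengths are in m, angles in rad, forces in N, time in s.
With the tool pointing down it reaches from about 0.225 to 0.875 m from the base axis. Payload 3.4 kg.
Tool frame: the origin (TCP) lies at the very end of the fingers, on their centre line; the grasp point (between the pads) lies 19 mm behind it; z points along the fingers, y is the line along which they close (so a half turn about z gives the same grasp; the last joint's range is limited). The gripper opens to 85 mm and grips with 20 to 120 N. Pads are 22 mm wide; open, the fingers measure 114 mm over their backs; the gripper's body (76 mm by 85 mm) begins 54 mm behind the grasp point. The pads swing forward as they close: fully open they stand 13 mm farther back than shut.
Start: joints at [1.119, 0.276, 1.505, -0, 1.361, -0.121], TCP at [0.187, 0.544, 0.231] pointing down, gripper open.
Joint ranges: [-2.89, 2.89], [-0.75, 2.08], [0.22, 2.7], [-1.18, 4.32], [0.11, 2.71], [-2.7, 2.7]. Speed limits (rad/s): [2.57, 2.57, 3.14, 3.14, 3.14, 3.14].

INTERFACE

Orientations are given as a rotation vector (axis times angle).
In Python, from station import env, imaging gives the robot as it stands.
- The arm moves only by the tool send_rows, never from a script. Its argument "targets" is a list of rows, each a list of 3 entries, a list of its own where there are three numbers: the shift along the tool's x, y, z in mm, then the turn, a rotation vector about the tool's x, y, z in rad, then the closure, from -1 (fully open) to 1 (shut). In form: [[[dx, dy, dz], [wx, wy, wz], grip], ...]. A call has 1 to 10 rows; each row shifts and turns the commanded pose from where the row before left it, along the tool's axes as they then stand; what a row does not reach is not made up. A row lasts 1/10 s, in which the tool goes at most 50 mm and 8.59 degrees, less where a joint would pass 70% of its speed; a pose out of reach is approached as far as the arm can. A call is refused whole if a number of a shift passes 50 or a number of a turn 0.15, either way. A call with a gripper value outside its range is refused whole. The fingers move at their own pace and stop on an object; the grip force is fixed at half the most. Time passes only in rows, so rows that do not move let the fingers close. It gives the time, the measured TCP pose, the force, the opening and the grip force at its end, in the units of the state.
- env.observe(): the state, without advancing time (a new reading comes with each control period).
- imaging.get_image(name): name is "scene" or "top"; returns (picture, depth): 384x512x3 uint8, red, green, blue; 384x512 float32, m along the optical axis (not along the pixel's ray), 0 where there is no reading.
- imaging.calibration(name): a dict with "fx", "fy", "cx", "cy" (pixels), "k1" (the pictures are not rectified: a ray, as slopes to the right and down, at radius r is drawn at 1 + k1 r^2 times it, then the intrinsics apply), "xyz" and "attitude" of the camera in the world. Camera axes: x right, y down, z forward; pixel columns grow to the right and rows downward; lengths in m; the calibration is good to about 2 mm. A picture is of the moment at which its call begins. calibration takes no time and is no camera call.
- env.close_job(): hands the job in; it is judged then, once.
The state is a dict: "t": time; "qpos": joint angles; "joint_velocities": joint speeds; "effort": joint torques, N m; "ee_pos": TCP position; "tool_rot": TCP orientation; "contact_force": force on the tool from outside, world axes, zero at the start; "torque": the same for the moment, N m; "opening": finger opening in m; "grasp_force": force on a finger pad.
Only numpy, scipy, OpenCV 4.12 (cv2) and the standard library are available. Lean on these libraries where they do the work, as an engineer would, in place of code of your own. Each camera call takes 0.05 s, during which the arm holds its last target. There are 200 camera calls.

## Working session

There is one attempt and no reset: what is moved stays moved. The work goes in short steps, Python scripts to look and compute and a tool call to move; the robot and the scene stay as the last step left them, time stands still between calls to the robot, and variables do not carry over. Pictures are saved under pics/ and viewed, at most 10 in all, crops included, and the job is handed in when it is done.

Besides the shell and the picture viewer there is one more tool, called after "Emit:" by a JSON object that holds its "op" and its "data". send_rows: Moves the arm, as the interface text tells. Its arguments: {"type":"object","properties":{"targets":{"type":"array","items":{"type":"array"}}},"required":["targets"]}

```bash
ls; mkdir -p pics; python3 - <<'E'
from station import env, imaging
import cv2,numpy as np
print(env.observe())
for n in("scene","top"):
    im,d=imaging.get_image(n); print(imaging.calibration(n))
    np.savez(f"pics/{n}0.npz",im=im,d=d)
    cv2.imwrite(f"pics/{n}0.png",cv2.resize(im[...,::-1],(800,600),interpolation=cv2.INTER_CUBIC))
E
```

```text
pics
{'t': 0.0, 'qpos': array([ 1.11899849e+00,  2.76569034e-01,  1.50614691e+00, -2.04908293e-05,
        1.36065322e+00, -1.21017491e-01]), 'joint_velocities': array([-1.45042205e-03, -1.24377983e-03,  9.95241560e-05, -4.82813660e-04,
       -2.28471987e-04, -3.71608936e-05]), 'effort': array([-1.06584008e-03, -4.16776764e+01, -2.45800102e+01, -6.18447648e-04,
        1.09559525e-02,  1.01079780e-05]), 'ee_pos': array([0.18654113, 0.54334822, 0.230449  ]), 'tool_rot': array([-5.17136692e-01, -3.09824699e+00,  2.68533828e-03]), 'contact_force': array([-0.4766769 , -0.51673411,  0.47144602]), 'torque': array([0.02004191, 0.02862242, 0.02392754]), 'grasp_force': 0.0, 'opening': 0.08537345110193875}
{'fx': 405.9750779265272, 'fy': 405.9750779265272, 'cx': 251.16722708782606, 'cy': 187.23895330747425, 'k1': 0.046282940751092724, 'xyz': array([0.84537829, 0.35391252, 0.75526526]), 'attitude': array([-0.9511271 , -2.66182415,  0.82321837])}
{'fx': 464.97360005179513, 'fy': 464.97360005179513, 'cx': 254.72717482804677, 'cy': 188.33611328532461, 'k1': -0.11049378871266506, 'xyz': array([4.78790343e-01, 8.73391334e-04, 1.21650952e+00]), 'attitude': array([-2.1856564 ,  2.16099532, -0.08512424])}
```

View pics/scene0.png

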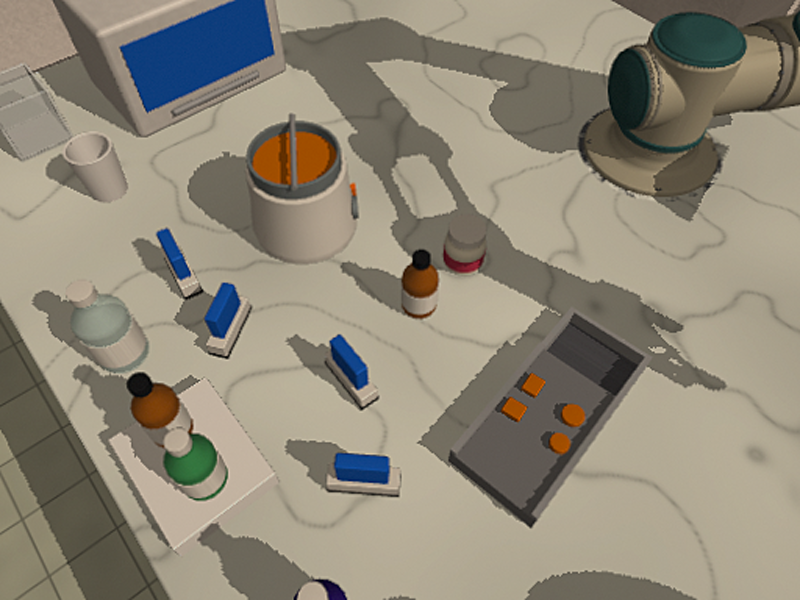

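View pics/top0.png

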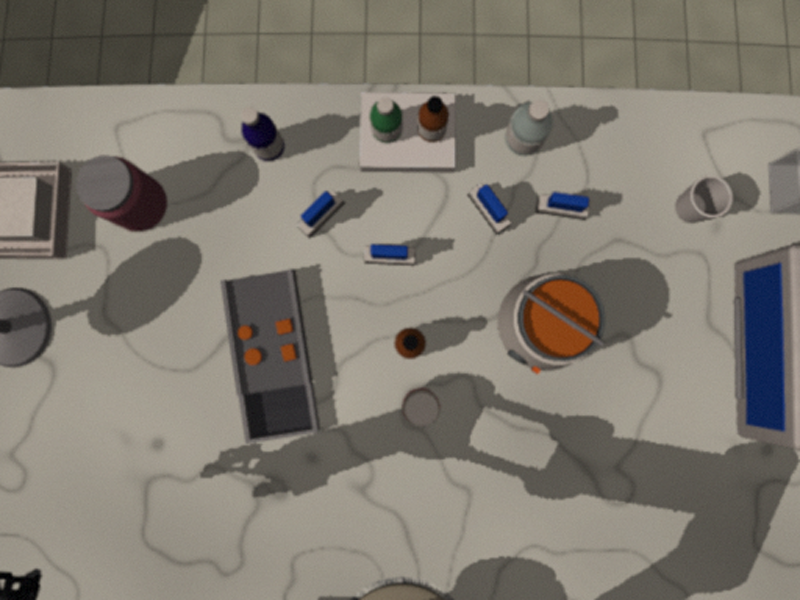

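Both views show the same layout, with the 800x600 top picture having +x up and +y to the left. The slab is around (270,355) with its tray at (280,412), and the chips are at (245,332), (284,326), (252,356) and (288,352). The nearest scraper is at (390,253) (scene view: (350,370)), the bottle at (410,343), the jar at (421,408) and the warmer at (560,320).

```bash
cat > h.py <<'E'
import numpy as np,cv2
from scipy.spatial.transform import Rotation as R
from station import env,imaging
def cloud(n,d):
    c=imaging.calibration(n); v,u=np.mgrid[:384,:512]
    K=np.array([[c['fx'],0,c['cx']],[0,c['fy'],c['cy']],[0,0,1]])
    p=np.stack([u,v],-1).reshape(-1,1,2).astype(float)
    s=cv2.undistortPoints(p,K,np.array([c['k1'],0,0,0,0.]))[:,0].reshape(384,512,2)
    P=np.dstack([s,np.ones((384,512))])*d[...,None]
    W=P@R.from_rotvec(c['attitude']).as_matrix().T+c['xyz']; W[d<=0]=np.nan
    return W
def load(n,k): z=np.load(f"pics/{n}{k}.npz"); return z['im'],cloud(n,z['d'])
def snap(n,k):
    im,d=imaging.get_image(n); np.savez(f"pics/{n}{k}.npz",im=im,d=d); return im,cloud(n,d)
def comps(im,W,kind):
    hsv=cv2.cvtColor(im,cv2.COLOR_RGB2HSV); H,S,V=[hsv[...,i].astype(int) for i in range(3)]
    m={'blue':(H>100)&(H<125)&(S>150)&(V>60),'amber':(H>4)&(H<18)&(S>150)&(V>80)}[kind]
    n,l,st,c=cv2.connectedComponentsWithStats(m.astype(np.uint8))
    return [(l==i,st[i],c[i]) for i in range(1,n) if st[i][4]>15]
E
python3 - <<'E'
from h import *
np.set_printoptions(precision=4,suppress=True)
for n in("scene","top"):
    im,W=load(n,0)
    for k in('blue','amber'):
        for m,st,c in comps(im,W,k):
            P=W[m];P=P[~np.isnan(P[:,0])]
            if len(P)<8: continue
            zt=np.percentile(P[:,2],90);T=P[P[:,2]>zt-.006]
            r=cv2.minAreaRect((T[:,:2]*1000).astype(np.float32))
            print(n,k,c*800/512,st[4],'ztop %.4f'%zt,'mean',T.mean(0),'rect',np.round(r[0],1),np.round(r[1],1),'%.1f'%r[2])
    print(n,'counter z',np.nanmedian(W[...,2]))
E
```

```text
scene blue [198.0342  50.8235] 3956 ztop 0.1594 mean [ 0.5206 -0.556   0.1619] rect [ 504.  -556.5] [245.5  10.9] 0.1
scene blue [173.0922 253.6911] 276 ztop 0.0778 mean [ 0.7381 -0.2575  0.0762] rect [ 738. -259.] [59.3 17. ] 82.4
scene blue [222.0787 309.7723] 468 ztop 0.0777 mean [ 0.7338 -0.1343  0.0763] rect [ 732.8 -135.6] [59.2 16.6] 35.2
scene blue [348.5517 361.4608] 424 ztop 0.0777 mean [0.6524 0.0311 0.0764] rect [652.   29.6] [59.3 16.8] 88.4
scene blue [361.3801 467.4897] 579 ztop 0.0781 mean [0.7209 0.1466 0.0768] rect [720.5 145.9] [17.  58.7] 46.4
scene amber [273.7836 159.1053] 614 ztop 0.1371 mean [ 0.5633 -0.2501  0.136 ] rect [ 565.6 -251.9] [102.6  54. ] 55.6
scene amber [312.1155 155.8655] 634 ztop 0.1368 mean [ 0.5185 -0.2224  0.1354] rect [ 519.  -213.3] [118.7  53. ] 57.1
scene amber [352.4858 188.2812] 22 ztop 0.0525 mean [ 0.4664 -0.2065  0.052 ] rect [ 467.4 -205.1] [19.   6.7] 54.9
scene amber [423.178  281.1203] 277 ztop 0.0900 mean [0.5093 0.0032 0.0895] rect [507.4   2.7] [15.9 27.5] 79.4
scene amber [532.9051 384.1204] 135 ztop 0.0402 mean [0.4883 0.1
[... 1321 characters left out ...]
 52.8
top amber [552.5171 332.1138] 861 ztop 0.1382 mean [ 0.5184 -0.2209  0.1359] rect [ 515.3 -217.8] [110.4  54.3] 56.1
top amber [283.5641 325.9691] 79 ztop 0.0434 mean [0.5264 0.1967 0.0411] rect [526.7 197.1] [21.2 22.3] 13.7
top amber [244.0104 332.0076] 66 ztop 0.0428 mean [0.5163 0.2603 0.0407] rect [516.1 261.6] [18. 21.] 0.8
top amber [400.1116 345.7589] 42 ztop 0.0864 mean [0.4968 0.0059 0.084 ] rect [495.9   6.6] [29.9 10. ] 19.1
top amber [287.8247 351.7451] 77 ztop 0.0428 mean [0.4842 0.189  0.0402] rect [484.8 189.1] [24.5 18.6] 15.0
top amber [252.1419 355.7233] 89 ztop 0.0424 mean [0.4776 0.2464 0.04  ] rect [477.4 245.8] [23.9 25.5] 43.3
top counter z 0.0006154050148587942
```

```bash
python3 - <<'E'
from h import *
np.set_printoptions(precision=4,suppress=True)
def reg(W,x0,x1,y0,y1,z0,z1):
    P=W.reshape(-1,3); return P[(P[:,0]>x0)&(P[:,0]<x1)&(P[:,1]>y0)&(P[:,1]<y1)&(P[:,2]>z0)&(P[:,2]<z1)]
from scipy.optimize import least_squares
for n in("scene","top"):
    im,W=load(n,0); dz=0.0
    def rect(t,P):
        r=cv2.minAreaRect((P[:,:2]*1000).astype(np.float32)); print(n,t,len(P),np.round(r[0],1),np.round(r[1],1),'%.1f'%r[2],'z',P[:,2].mean())
        return r
    z=.0025 if n=='top' else .0005
    A=(.3,.68,.12,.34)
    rect('slab>12',reg(W,*A,.018,.06))
    rect('top24-34',reg(W,*A,.026+z,.034+z))
    rect('rails',reg(W,*A,.037+z,.045+z)[:])
    rect('floor',reg(W,*A,.003+z,.011+z))
    # slab axis hist: rails profile
    c=np.array([.47,.225]);a=np.radians(14.5)  # placeholder
    B=reg(W,.4,.68,-.36,-.12,.1545,.175); r=rect('bar',B)
    Q=reg(W,.4,.68,-.36,-.12,.1445,.1535)
    f=least_squares(lambda p:np.hypot(Q[:,0]-p[0],Q[:,1]-p[1])-p[2],[.54,-.235,.06],loss='soft_l1',f_scale=.003);print(n,'rim',f.x,len(Q))
    for t,A2 in(('jar',(.36,.48,-.08,.06,.068,.085)),('bottle',(.44,.58,-.06,.07,.105,.125))):
        Q=reg(W,*A2); rect(t,Q)
E
```

```text
scene slab>12 6951 [481.5 223.8] [272.5 121.1] 10.1 z 0.031879832276089995
scene top24-34 5193 [481.5 223.4] [272.2 120.1] 10.1 z 0.030121048179661433
scene rails 1369 [520.9 230.8] [190.9 121.1] 10.0 z 0.03990941135679943
scene floor 1495 [491.5 228.9] [216.1 374.5] 89.8 z 0.006371451622010424
scene bar 180 [ 542.9 -231.1] [143.7   9.2] 57.9 z 0.15739654654205126
scene rim [ 0.5431 -0.2292  0.062 ] 472
scene jar 391 [402.3 -24.6] [53.3 52. ] 39.8 z 0.0743844481193134
scene bottle 119 [505.7  -5. ] [22.4 22. ] 53.6 z 0.11319314810644225
top slab>12 3876 [507.  223.7] [334.6 145.1] 4.4 z 0.032524625584153824
top top24-34 2436 [507.2 220.5] [334.6 138.7] 4.4 z 0.03138674384019529
top rails 522 [518.5 229.1] [187.6 119.6] 10.2 z 0.041630315318233
top floor 953 [490.6 231.6] [377.3 216.9] 0.5 z 0.0078515894853848
top bar 199 [ 556.5 -241.8] [138.5  61.9] 63.1 z 0.15803251645710154
top rim [ 0.539  -0.2318  0.061 ] 381
top jar 379 [425.7 -27.3] [104.7  51.3] 0.4 z 0.07539260936186447
top bottle 74 [502.7  -7.7] [21.2 18.9] 0.6 z 0.11573261052936971
```

```bash
cat >> h.py <<'E'
def plan(xyz,yaw_deg):
    """tool y to point along yaw (mod 180), z down; print turn then shift in the turned frame"""
    s=env.observe(); M=R.from_rotvec(s['tool_rot']).as_matrix()
    def tgt(a):
        y=np.array([np.cos(a),np.sin(a),0]); z=np.array([0,0,-1.]); return np.stack([np.cross(y,z),y,z],1)
    T=min((tgt(np.radians(yaw_deg+k)) for k in(0,180)),key=lambda T:R.from_matrix(M.T@T).magnitude())
    w=R.from_matrix(M.T@T).as_rotvec()
    print('t',s['t'],'pos',np.round(s['ee_pos'],4),'q6 %.2f'%s['qpos'][5],'open %.4f'%s['opening'],'F',np.round(s['contact_force'],1),'grip %.1f'%s['grasp_force'])
    print('turn',np.round(w,3),'then shift mm',np.round(T.T@(np.array(xyz)-s['ee_pos'])*1000,1))
    return w
E
python3 - <<'E'
from h import *
plan([.65,.0278,.16],-1.8)
E
```

```text
t 0.1 pos [0.1866 0.5434 0.2305] q6 -0.12 open 0.0852 F [1.  0.5 0.6] grip 0.0
turn [-2.000e-03  1.000e-03  1.271e+00] then shift mm [-500.8  479.4   70.5]
```

Emit:
{"op": "send_rows", "data": {"targets": [[[0, 0, 0], [0, 0, 0.14], -1], [[0, 0, 0], [0, 0, 0.14], -1], [[0, 0, 0], [0, 0, 0.14], -1], [[0, 0, 0], [0, 0, 0.14], -1], [[0, 0, 0], [0, 0, 0.14], -1], [[0, 0, 0], [0, 0, 0.14], -1], [[0, 0, 0], [0, 0, 0.14], -1], [[0, 0, 0], [0, 0, 0.14], -1], [[0, 0, 0], [0, 0, 0.15], -1]]}}

```text
t: 1.0
ee_pos: [0.1866, 0.5435, 0.2308]
tool_rot: [2.261, 2.181, -0.002]
contact_force: [0.4, 0.2, -0.9]
opening: 0.0853
grasp_force: 0.0
```

Emit:
{"op": "send_rows", "data": {"targets": [[[-20, 20, 0], [0, 0, 0], -1], [[-34, 34, 0], [0, 0, 0], -1], [[-34, 34, 0], [0, 0, 0], -1], [[-34, 34, 0], [0, 0, 0], -1], [[-34, 34, 0], [0, 0, 0], -1], [[-34, 34, 0], [0, 0, 0], -1], [[-34, 34, 0], [0, 0, 0], -1], [[-34, 34, 0], [0, 0, 0], -1], [[-34, 34, 0], [0, 0, 0], -1], [[-34, 34, 0], [0, 0, 0], -1]]}}

```text
t: 2.0
ee_pos: [0.5037, 0.2065, 0.231]
tool_rot: [-2.254, -2.187, 0.0]
contact_force: [0.3, -0.2, 0.5]
opening: 0.0855
grasp_force: 0.0
```

Emit:
{"op": "send_rows", "data": {"targets": [[[-34, 34, 5], [0, 0, 0], -1], [[-34, 34, 5], [0, 0, 0], -1], [[-34, 34, 10], [0, 0, 0], -1], [[-34, 20, 20], [0, 0, 0], -1], [[-20, 5, 10], [0, 0, 0], -1], [[0, 0, 0], [0, 0, 0], -1], [[0, 0, 0], [0, 0, 0], -1]]}}

```text
t: 2.7
ee_pos: [0.6247, 0.0485, 0.1807]
tool_rot: [-2.254, -2.185, 0.001]
contact_force: [0.9, 0.4, 0.9]
opening: 0.0854
grasp_force: 0.0
```

```bash
python3 - <<'E'
from h import *
plan([.65,.0278,.04],-1.8)
E
```

```text
t 2.7 pos [0.6247 0.0485 0.1807] q6 -0.00 open 0.0854 F [0.9 0.4 0.9] grip 0.0
turn [-0.002 -0.001  0.   ] then shift mm [-19.9  25.9 140.7]
```

Emit:
{"op": "send_rows", "data": {"targets": [[[-10, 13, 0], [0, 0, 0], -1], [[-10, 13, 10], [0, 0, 0], -1], [[0, 0, 30], [0, 0, 0], -1], [[0, 0, 30], [0, 0, 0], -1], [[0, 0, 30], [0, 0, 0], -1], [[0, 0, 20], [0, 0, 0], -1], [[0, 0, 14], [0, 0, 0], -1], [[0, 0, 7], [0, 0, 0], -1], [[0, 0, 0], [0, 0, 0], -1], [[0, 0, 0], [0, 0, 0], -1]]}}

```text
t: 3.7
ee_pos: [0.6515, 0.0277, 0.0412]
tool_rot: [2.253, 2.187, 0.002]
contact_force: [-0.1, 0.0, 1.0]
opening: 0.0851
grasp_force: 0.0
```

```bash
python3 - <<'E'
from h import *
plan([.65,.0278,.039],-1.8)
im,W=snap('scene',1)
c=im[170:300,160:320,::-1]
cv2.imwrite('pics/c1.png',cv2.resize(c,(800,600),interpolation=cv2.INTER_CUBIC))
E
```

```text
t 3.7 pos [0.6515 0.0277 0.0412] q6 -0.03 open 0.0851 F [-0.1  0.   1. ] grip 0.0
turn [0.002 0.    0.002] then shift mm [ 0.  -1.5  2.2]
```

View pics/c1.png

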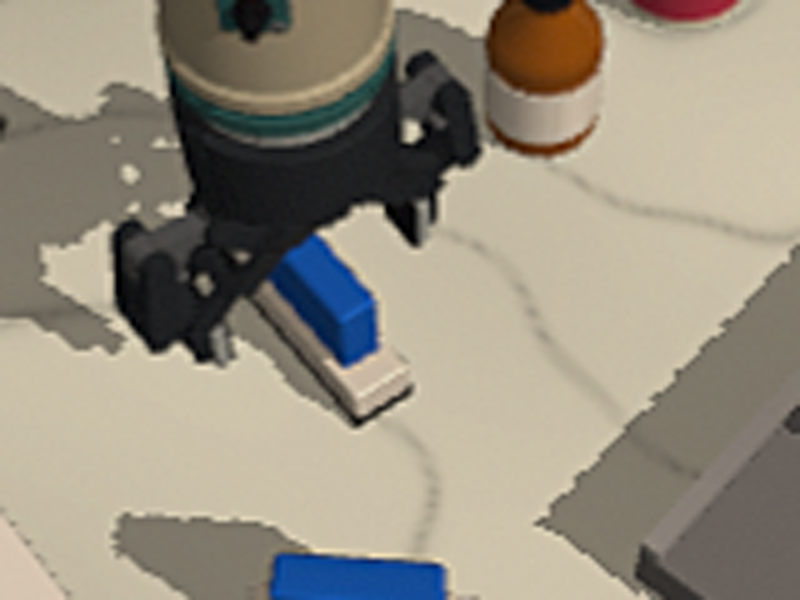

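The crop shows the fingers straddling the grip, whose visible end is at (345,330). The gripper sits evenly on both sides of it and clear of the bottle. I'm closing now.

Emit:
{"op": "send_rows", "data": {"targets": [[[0, -1, 2], [0, 0, 0], -1], [[0, 0, 0], [0, 0, 0], 1], [[0, 0, 0], [0, 0, 0], 1], [[0, 0, 0], [0, 0, 0], 1], [[0, 0, 0], [0, 0, 0], 1], [[0, 0, 0], [0, 0, 0], 1], [[0, 0, 0], [0, 0, 0], 1], [[0, 0, 0], [0, 0, 0], 1], [[0, 0, 0], [0, 0, 0], 1]]}}

```text
t: 4.65
ee_pos: [0.6496, 0.0277, 0.0385]
tool_rot: [2.254, 2.188, 0.0]
contact_force: [-0.9, -0.0, 1.1]
opening: 0.0173
grasp_force: 58.9
```

Emit:
{"op": "send_rows", "data": {"targets": [[[0, 0, -10], [0, 0, 0], 1], [[0, 0, -30], [0, 0, 0], 1], [[0, 0, -40], [0, 0, 0], 1], [[0, 0, -40], [0, 0, 0], 1], [[0, 0, 0], [0, 0, -0.1], 1], [[0, 0, 0], [0, 0, -0.11], 1], [[0, 0, 0], [0, 0, 0], 1]]}}

```text
t: 5.35
ee_pos: [0.6492, 0.0278, 0.1588]
tool_rot: [2.013, 2.412, 0.0]
contact_force: [0.2, -0.3, -1.8]
opening: 0.0173
grasp_force: 58.9
```

```bash
python3 - <<'E'
from h import *
a=np.radians(10.1);o=np.array([.5049,.2274]); p=o+.07*np.array([np.cos(a),np.sin(a)])+(-.001)*np.array([-np.sin(a),np.cos(a)])
print(p); plan([*p,.14],10.1)
E
```

```text
[0.57399059 0.23869117]
t 5.35 pos [0.6492 0.0278 0.1588] q6 -0.24 open 0.0173 F [ 0.2 -0.3 -1.8] grip 58.9
turn [ 0.    -0.     0.004] then shift mm [220.8 -37.1  18.8]
```

Emit:
{"op": "send_rows", "data": {"targets": [[[20, -3, 0], [0, 0, 0], 1], [[35, -6, 0], [0, 0, 0], 1], [[40, -7, 0], [0, 0, 0], 1], [[40, -7, 0], [0, 0, 0], 1], [[40, -7, 0], [0, 0, 0], 1], [[30, -5, 0], [0, 0, 0], 1], [[15, -2, 10], [0, 0, 0], 1], [[0, 0, 15], [0, 0, 0], 1], [[0, 0, 0], [0, 0, 0], 1], [[0, 0, 0], [0, 0, 0], 1]]}}

```text
t: 6.35
ee_pos: [0.5733, 0.2372, 0.1325]
tool_rot: [-2.013, -2.411, 0.003]
contact_force: [-0.4, -0.5, -1.2]
opening: 0.017
grasp_force: 58.8
```

```bash
python3 - <<'E'
from h import *
plan([.57399,.23869,.0705],10.1)
for n in('scene','top'):
    im,W=snap(n,2)
    for m,st,c in comps(im,W,'blue'):
        P=W[m];P=P[~np.isnan(P[:,0])]
        if len(P)<8: continue
        q=P.mean(0)
        if q[1]>.17 and q[0]<.66: r=cv2.minAreaRect((P[:,:2]*1000).astype(np.float32));print(n,np.round(r[0],1),np.round(r[1],1),r[2],P[:,2].min(),P[:,2].max())
im=np.load('pics/scene2.npz')['im'][170:350,260:500,::-1]
cv2.imwrite('pics/c2.png',cv2.resize(im,(800,600),interpolation=cv2.INTER_CUBIC))
E
```

```text
t 6.35 pos [0.5733 0.2372 0.1325] q6 0.10 open 0.0170 F [-0.4 -0.5 -1.2] grip 58.8
turn [-0.002  0.     0.003] then shift mm [ 1.4  0.9 62. ]
scene [584. 213.] [19.1  9.9] 44.76273727416992 0.12804633451764158 0.17238317996810615
scene [573.2 257.9] [18.2 18.3] 10.25451374053955 0.1281210440705145 0.17327534400610212
top [576.1 207.3] [20.4 14.4] 83.7467041015625 0.16758581671775974 0.27303926731738326
```

View pics/c2.png

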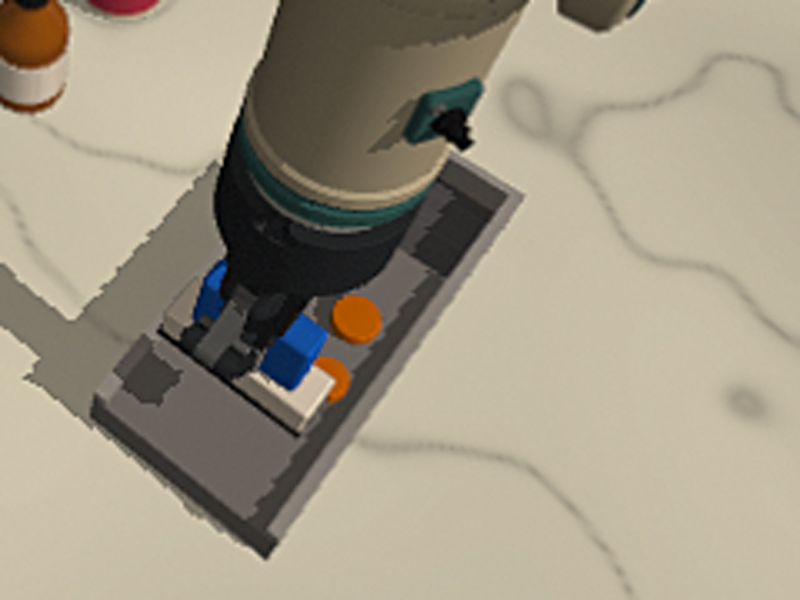

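```bash
python3 - <<'E'
from h import *
a=np.radians(10.1);A=np.array([[np.cos(a),-np.sin(a)],[np.sin(a),np.cos(a)]])
for n,c in(('scene',[.5209,.2308]),('top',[.5185,.2291])):
    im,W=load(n,2);P=W.reshape(-1,3)
    P=P[(P[:,2]>.118)&(P[:,2]<.128)]; Q=(P[:,:2]-c)@A+[.015,0]
    k=(abs(Q[:,0]-.07)<.05)&(abs(Q[:,1])<.08)&(im.reshape(-1,3)[(W.reshape(-1,3)[:,2]>.118)&(W.reshape(-1,3)[:,2]<.128)].min(1)>60)
    Q=Q[k]; 
    if len(Q): print(n,len(Q),np.percentile(Q,[1,5,95,99],axis=0).round(4).tolist(),'zmax',P[k][:,2].mean())
E
```

```text
scene 279 [[0.0584, -0.0441], [0.0598, -0.0426], [0.083, 0.0372], [0.0834, 0.0383]] zmax 0.12362801366332807
top 66 [[0.0572, -0.0437], [0.0579, -0.0436], [0.0813, -0.0197], [0.0822, -0.016]] zmax 0.12451415756018551
```

Emit:
{"op": "send_rows", "data": {"targets": [[[1, 1, 15], [0, 0, 0], 1], [[0, 0, 20], [0, 0, 0], 1], [[0, 0, 12], [0, 0, 0], 1], [[0, 0, 6], [0, 0, 0], 1], [[0, 0, 4], [0, 0, 0], 1], [[0, 0, 0], [0, 0, 0], 1], [[0, 0, 0], [0, 0, 0], 1], [[0, 0, 0], [0, 0, 0], 1]]}}

```text
t: 7.25
ee_pos: [0.5751, 0.2389, 0.0771]
tool_rot: [2.012, 2.412, 0.002]
contact_force: [0.0, -0.2, -2.2]
opening: 0.0176
grasp_force: 58.8
```

```bash
python3 - <<'E'
from h import *
plan([.57399,.23869,.0705],10.1)
E
```

```text
t 7.25 pos [0.5751 0.2389 0.0771] q6 0.10 open 0.0176 F [ 0.  -0.2 -2.2] grip 58.8
turn [ 0.002 -0.     0.004] then shift mm [-0.1 -1.1  6.6]
```

Emit:
{"op": "send_rows", "data": {"targets": [[[0, 0, 6], [0, 0, 0.004], 1], [[0, 0, 0], [0, 0, 0], 1], [[0, -4, 0], [0, 0, 0], 1], [[0, -8, 0], [0, 0, 0], 1], [[0, -8, 0], [0, 0, 0], 1], [[0, -8, 0], [0, 0, 0], 1], [[0, -8, 0], [0, 0, 0], 1], [[0, -8, 0], [0, 0, 0], 1], [[0, -8, 0], [0, 0, 0], 1], [[0, -8, 0], [0, 0, 0], 1]]}}

```text
t: 8.25
ee_pos: [0.5149, 0.2281, 0.0705]
tool_rot: [2.017, 2.408, 0.001]
contact_force: [0.9, -0.1, -2.1]
opening: 0.0171
grasp_force: 58.9
```

```bash
python3 - <<'E'
from h import *
a=np.radians(10.1);u=np.array([np.cos(a),np.sin(a)]);v=np.array([-u[1],u[0]])
p=np.array([.5049,.2274])-.084*u-.001*v; print(p); plan([*p,.0712],10.1)
im,W=snap('scene',3)
cv2.imwrite('pics/c3.png',cv2.resize(im[170:350,260:500,::-1],(800,600),interpolation=cv2.INTER_CUBIC))
E
```

```text
[0.4223771  0.21168469]
t 8.25 pos [0.5149 0.2281 0.0705] q6 0.12 open 0.0171 F [ 0.9 -0.1 -2.1] grip 58.9
turn [ 0. -0. -0.] then shift mm [  0.  -94.   -0.7]
```

View pics/c3.png

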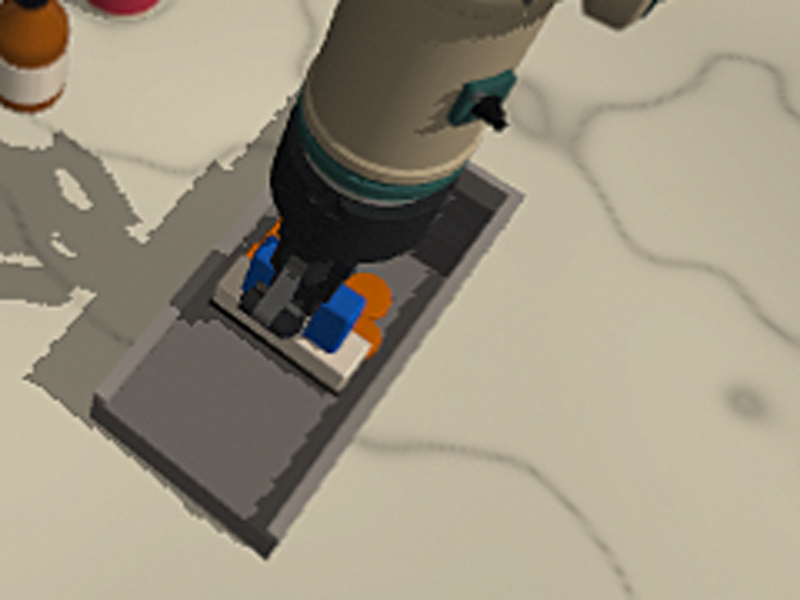

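The block is at about (295,320). Chips are now running ahead of it at (370,295) and (370,335), and one shows past its left end at (260,240). No force is building up, so I'll keep going.

Emit:
{"op": "send_rows", "data": {"targets": [[[0, -6, 0], [0, 0, 0], 1], [[0, -6, 0], [0, 0, 0], 1], [[0, -6, 0], [0, 0, 0], 1], [[0, -6, 0], [0, 0, 0], 1], [[0, -6, 0], [0, 0, 0], 1], [[0, -6, 0], [0, 0, 0], 1], [[0, -6, 0], [0, 0, 0], 1], [[0, -6, 0], [0, 0, 0], 1], [[0, 0, 0], [0, 0, 0], 1], [[0, 0, 0], [0, 0, 0], 1]]}}

```text
t: 9.3
ee_pos: [0.4681, 0.2198, 0.0704]
tool_rot: [2.017, 2.408, 0.0]
contact_force: [-0.9, 0.5, -1.0]
opening: 0.0174
grasp_force: 58.9
```

```bash
python3 - <<'E'
from h import *
plan([.4224,.2117,.0705],10.1)
im,W=snap('scene',4)
cv2.imwrite('pics/c4.png',cv2.resize(im[170:350,260:500,::-1],(800,600),interpolation=cv2.INTER_CUBIC))
E
```

```text
t 9.3 pos [0.4681 0.2198 0.0704] q6 0.13 open 0.0174 F [-0.9  0.5 -1. ] grip 58.9
turn [ 0. -0. -0.] then shift mm [  0.  -46.4  -0.1]
```

View pics/c4.png

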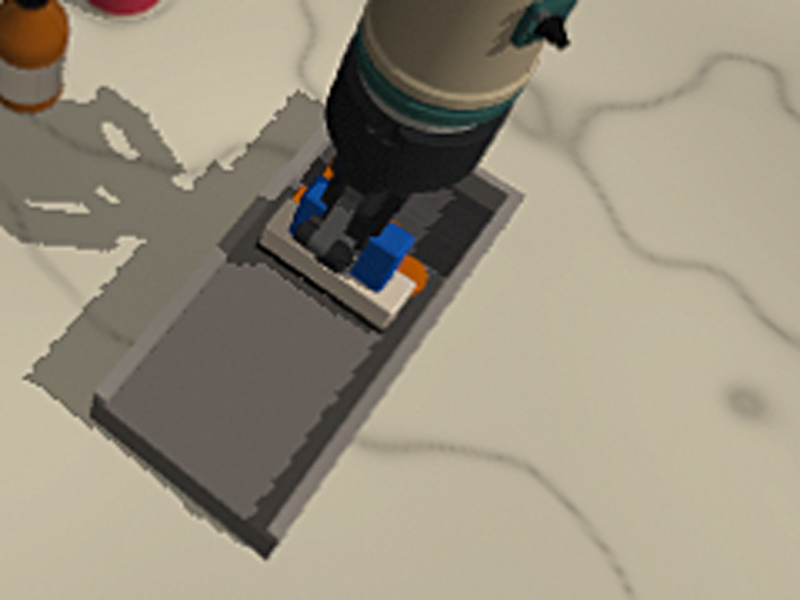

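Some chips have already gone over. One remains at (412,272) and another behind the grip at (315,180), both ahead of the block.

Emit:
{"op": "send_rows", "data": {"targets": [[[0, -5, 0], [0, 0, 0], 1], [[0, -5, 0], [0, 0, 0], 1], [[0, -5, 0], [0, 0, 0], 1], [[0, -5, 0], [0, 0, 0], 1], [[0, -5, 0], [0, 0, 0], 1], [[0, -5, 0], [0, 0, 0], 1], [[0, -5, 0], [0, 0, 0], 1], [[0, -5, 0], [0, 0, 0], 1], [[0, -5, 0], [0, 0, 0], 1], [[0, -5, 0], [0, 0, 0], 1]]}}

```text
t: 10.35
ee_pos: [0.4186, 0.211, 0.0704]
tool_rot: [2.017, 2.408, 0.0]
contact_force: [0.1, 0.2, -0.8]
opening: 0.0174
grasp_force: 58.9
```

Emit:
{"op": "send_rows", "data": {"targets": [[[0, 0, 0], [0, 0, 0], 1], [[0, 0, 0], [0, 0, 0], 1], [[0, 0, 0], [0, 0, 0], 1], [[0, 0, -10], [0, 0, 0], 1], [[0, 0, -30], [0, 0, 0], 1], [[0, 0, -45], [0, 0, 0], 1], [[0, 0, -45], [0, 0, 0], 1], [[0, 0, -45], [0, 0, 0], 1], [[0, 0, -15], [0, 0, 0], 1], [[0, 0, 0], [0, 0, 0], 1]]}}

```text
t: 11.35
ee_pos: [0.4207, 0.2116, 0.264]
tool_rot: [2.015, 2.405, 0.01]
contact_force: [0.4, -0.4, -2.7]
opening: 0.0175
grasp_force: 59.1
```

```bash
python3 - <<'E'
from h import *
plan([.42,-.02,.30],-32)
for n in('scene','top'):
    im,W=snap(n,5)
    for m,st,c in comps(im,W,'amber'):
        P=W[m];P=P[~np.isnan(P[:,0])]
        if len(P)>5 and P[:,1].mean()>.1:
            d=P.mean(0)[:2]-[.5049,.2274];a=np.radians(10.1)
            print(n,c,st[4],'slab xy',np.round([d@[np.cos(a),np.sin(a)],d@[-np.sin(a),np.cos(a)]],4),'zmax %.4f zmin %.4f'%(P[:,2].max(),P[:,2].min()))
im=np.load('pics/scene5.npz')['im'][110:350,200:512,::-1]
cv2.imwrite('pics/c5.png',cv2.resize(im,(800,600),interpolation=cv2.INTER_CUBIC))
E
```

```text
t 11.35 pos [0.4207 0.2116 0.264 ] q6 0.14 open 0.0175 F [ 0.4 -0.4 -2.7] grip 59.1
turn [ 0.007 -0.004  0.734] then shift mm [-196.8  122.1  -36. ]
scene [363.78222222 221.32888889] 225 slab xy [-0.1134 -0.0312] zmax 0.0194 zmin 0.0031
scene [384.81124498 236.18072289] 249 slab xy [-0.1109  0.019 ] zmax 0.0193 zmin 0.0040
top [189.43529412 254.12941176] 85 slab xy [-0.1014 -0.0327] zmax 0.0220 zmin 0.0033
top [172.59482759 263.34482759] 116 slab xy [-0.1178  0.0141] zmax 0.0235 zmin -0.0001
top [191.28235294 265.41176471] 85 slab xy [-0.1307 -0.0327] zmax 0.0211 zmin 0.0040
```

View pics/c5.png

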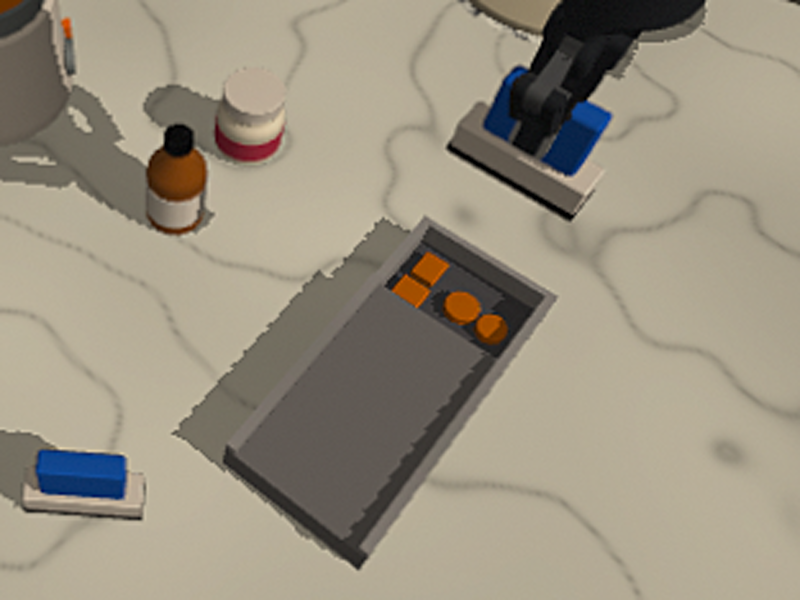

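All four chips lie in the tray at (430,268), (411,290), (462,308) and (491,330). The jar and bottle still stand. Next is the carry: turn, then cross at height.

Emit:
{"op": "send_rows", "data": {"targets": [[[0, 0, 0], [0, 0, 0.1], 1], [[0, 0, -5], [0, 0, 0.14], 1], [[0, 0, -10], [0, 0, 0.14], 1], [[0, 0, -10], [0, 0, 0.14], 1], [[0, 0, -5], [0, 0, 0.14], 1], [[0, 0, 0], [0, 0, 0.075], 1], [[0, 0, 0], [0, 0, 0], 1], [[0, 0, 0], [0, 0, 0], 1]]}}

```text
t: 12.25
ee_pos: [0.4182, 0.2108, 0.2887]
tool_rot: [-2.746, -1.524, 0.005]
contact_force: [0.3, 0.4, -2.0]
opening: 0.017
grasp_force: 59.0
```

```bash
python3 - <<'E'
from h import *
plan([.542,-.231,.29],-32.2)
E
```

```text
t 12.25 pos [0.4182 0.2108 0.2887] q6 0.88 open 0.0170 F [ 0.3  0.4 -2. ] grip 59.0
turn [-0.002  0.003  0.005] then shift mm [-307.8  340.2   -1.3]
```

Emit:
{"op": "send_rows", "data": {"targets": [[[-10, 11, 0], [0, 0, 0], 1], [[-20, 22, 0], [0, 0, 0], 1], [[-28, 31, 0], [0, 0, 0], 1], [[-28, 31, 0], [0, 0, 0], 1], [[-28, 31, 0], [0, 0, 0], 1], [[-28, 31, 0], [0, 0, 0], 1], [[-28, 31, 0], [0, 0, 0], 1], [[-28, 31, 0], [0, 0, 0], 1], [[-28, 31, 0], [0, 0, 0], 1], [[-28, 31, 0], [0, 0, 0], 1]]}}

```text
t: 13.25
ee_pos: [0.5223, -0.1549, 0.2893]
tool_rot: [-2.746, -1.523, 0.001]
contact_force: [1.1, 1.5, -2.0]
opening: 0.0172
grasp_force: 58.9
```

Emit:
{"op": "send_rows", "data": {"targets": [[[-26, 29, 0], [0, 0, 0], 1], [[-16, 18, 0], [0, 0, 0], 1], [[-8, 9, 0], [0, 0, 0], 1], [[-4, 4, 0], [0, 0, 0], 1], [[0, 0, 0], [0, 0, 0], 1], [[0, 0, 0], [0, 0, 0], 1], [[0, 0, 0], [0, 0, 0], 1]]}}

```text
t: 13.95
ee_pos: [0.5445, -0.2295, 0.2906]
tool_rot: [-2.747, -1.524, -0.001]
contact_force: [-0.1, -1.0, -2.2]
opening: 0.0171
grasp_force: 59.1
```

```bash
python3 - <<'E'
from h import *
plan([.542,-.231,.23],-32.1)
E
```

```text
t 13.95 pos [ 0.5445 -0.2295  0.2906] q6 0.04 open 0.0171 F [-0.1 -1.  -2.2] grip 59.1
turn [-0.    -0.001  0.003] then shift mm [-2.6 -1.3 60.6]
```

Emit:
{"op": "send_rows", "data": {"targets": [[[-2, -1, 10], [0, 0, 0], 1], [[0, 0, 20], [0, 0, 0], 1], [[0, 0, 20], [0, 0, 0], 1], [[0, 0, 10], [0, 0, 0], 1], [[0, 0, 0], [0, 0, 0], 1], [[0, 0, 0], [0, 0, 0], 1], [[0, 0, 0], [0, 0, 0], 1]]}}

```text
t: 14.65
ee_pos: [0.5434, -0.2323, 0.2314]
tool_rot: [2.746, 1.522, 0.002]
contact_force: [0.3, 0.9, -1.2]
opening: 0.0173
grasp_force: 59.1
```

```bash
python3 - <<'E'
from h import *
plan([.542,-.231,.2065],-32.1)
im,W=snap('scene',6)
P=W.reshape(-1,3); b=np.radians(57.9);A=np.array([[np.sin(b),np.cos(b)],[-np.cos(b),np.sin(b)]]) # cols: bar x, bar y
sel=lambda lo,hi:(P[:,2]>lo)&(P[:,2]<hi)&(np.hypot(P[:,0]-.543,P[:,1]+.231)<.09)
hsv=cv2.cvtColor(im,cv2.COLOR_RGB2HSV).reshape(-1,3)
for t,lo,hi,k in(('bar',.154,.165,hsv[:,1]<90),('block',.217,.2265,(hsv[:,2]>100)&(hsv[:,1]<60))):
    s=sel(lo,hi)&k; Q=(P[s][:,:2]-[.543,-.231])@A
    print(t,s.sum(),np.percentile(Q,[1,5,50,95,99],axis=0).round(4).tolist(),'z',np.percentile(P[s][:,2],[5,50,95]).round(4))
cv2.imwrite('pics/c6.png',cv2.resize(im[40:190,120:320,::-1],(800,600),interpolation=cv2.INTER_CUBIC))
E
```

```text
t 14.65 pos [ 0.5434 -0.2323  0.2314] q6 0.04 open 0.0173 F [ 0.3  0.9 -1.2] grip 59.1
turn [ 0.002 -0.     0.001] then shift mm [ 0.4 -1.9 24.9]
bar 77 [[-0.0037, 0.0036], [-0.0026, 0.0067], [-0.0002, 0.0379], [0.0025, 0.0705], [0.0029, 0.0718]] z [0.1551 0.1577 0.1596]
block 130 [[-0.0099, 0.0027], [-0.0095, 0.0099], [-0.0001, 0.0351], [0.0146, 0.0429], [0.0149, 0.0439]] z [0.2178 0.2228 0.2246]
```

View pics/c6.png

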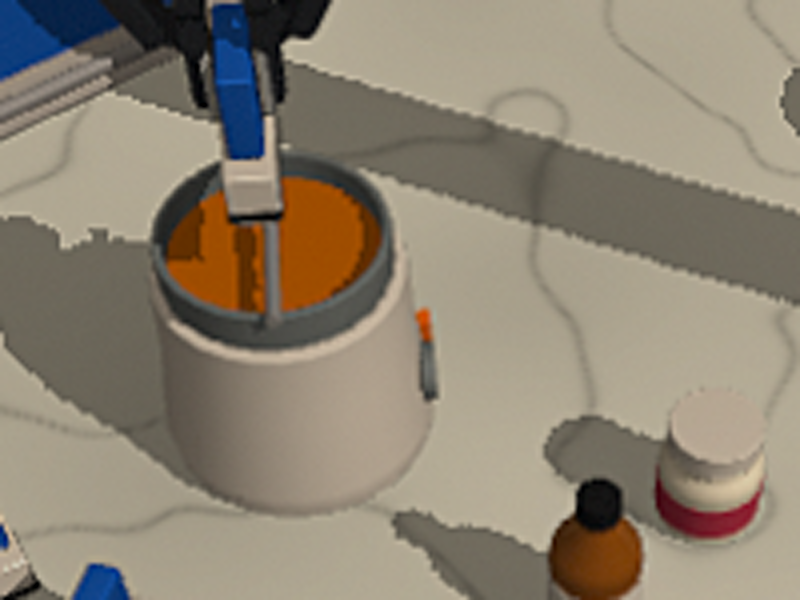

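The picture shows the block lengthwise over the bar, whose end is at (272,320). Depth puts the block 2.5 mm to the +x side and about 35 mm up. I'll lower it 24 mm and shift it back.

Emit:
{"op": "send_rows", "data": {"targets": [[[0, -2, 4], [0, 0, 0], 1], [[0, 0, 6], [0, 0, 0], 1], [[0, 0, 6], [0, 0, 0], 1], [[0, 0, 4], [0, 0, 0], 1], [[0, 0, 3], [0, 0, 0], 1], [[0, 0, 0], [0, 0, 0], 1], [[0, 0, 0], [0, 0, 0], 1], [[0, 0, 0], [0, 0, 0], 1], [[0, 0, 0], [0, 0, 0], 1], [[0, 0, 0], [0, 0, 0], 1]]}}

```text
t: 15.7
ee_pos: [0.5412, -0.231, 0.2075]
tool_rot: [2.748, 1.522, 0.0]
contact_force: [0.0, -0.4, -2.2]
opening: 0.0173
grasp_force: 59.1
```

```bash
python3 - <<'E'
from h import *
plan([.542,-.231,.2065],-32.1)
im,W=snap('scene',7)
P=W.reshape(-1,3); b=np.radians(57.9);A=np.array([[np.sin(b),np.cos(b)],[-np.cos(b),np.sin(b)]])
hsv=cv2.cvtColor(im,cv2.COLOR_RGB2HSV).reshape(-1,3)
s=(P[:,2]>.18)&(P[:,2]<.2025)&(np.hypot(P[:,0]-.543,P[:,1]+.231)<.06)&(hsv[:,2]>100)&(hsv[:,1]<60)
Q=(P[s][:,:2]-[.543,-.231])@A
print(s.sum(),np.percentile(Q,[1,99],axis=0).round(4).tolist(),np.percentile(P[s][:,2],[50,90,97]).round(4))
for m,st,c in comps(im,W,'amber'):
    if np.nanmean(W[m][:,1])>.1: print(c,st[4],np.nanmax(W[m][:,2]))
E
```

```text
t 15.7 pos [ 0.5412 -0.231   0.2075] q6 0.04 open 0.0173 F [ 0.  -0.4 -2.2] grip 59.1
turn [ 0.    -0.     0.001] then shift mm [0.5 0.7 1. ]
190 [[-0.0126, -0.0036], [0.0119, 0.0441]] [0.1965 0.2001 0.2008]
[367.55357143 216.82142857] 112 0.01726145285737435
[360.         225.93636364] 110 0.018903903010788592
[384.86345382 236.20080321] 249 0.018810984661491004
```

```bash
python3 -c "
from station import env
print(env.close_job())"
```

```text
the job is handed in; nothing more can be done
None
```

I handed the job in at about 15.7 s: all four chips are in the tray, and the jar and bottle are still standing. The scraper is held still, centred and upright along the bar, about 11 mm above it. The hand-in returned no verdict.

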